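# Send the instrument basket: push it home and hold the two start buttons

### The job

This is a job of pushing and pressing with the fingertips: lift nothing. First push the wire instrument basket (it has a green end plate) along its track until it sits fully home against the black rubber stop. Then press both blue buttons fully down together, one fingertip on each, keep them down for at least two seconds, and let both come up again. Keep the small canister standing in the basket, and leave the yellow buttons, the bowl, the flask and the brush alone.

Things in the scene. Friction and masses are not known exactly. Their poses are not given: they have to be found in the camera images.
- track: Fixed aluminium track on the table: plate 150 (x) by 340 (y) by 6 mm, two white guide rails 22 mm high along it (126 mm apart inside), a black rubber stop 40 mm high with a yellow strip on top across its +y end, -y end open. Origin: centre of the plate's underside. The basket is pushed along the track's +y; the stop's face is at y = +152 mm. Turned up to 12 degrees about vertical.
- basket: Loose wire basket, 120 (x) by 170 (y, along the track) by 50 mm high, walls 4 mm, about 0.6 kg, on the track plate with 3 mm play a side. Origin: centre of its underside (6 mm above the table), axes about those of the track. Starts 60 to 130 mm short of the stop; fully home its origin is at y = +67 mm in the track frame. Slides with 3 to 10 N of push, less than 12 N, and stays where left.
- push_face (a point): Middle of the outer face of the basket's solid green end plate (112 mm wide, 44 mm high), which faces the track's -y; this point is 31 mm above the table, 85 mm behind the basket's centre. The axes are the basket's: +y is the way to push. The open end of the track behind it is free for fingers; the rails beside it are 22 mm high.
- canister: Small loose steel screw jar with a dark cap, 36 mm across and 42 mm high, 60 g, standing in the -y half of the basket, just inside the green plate; its top is about 52 mm above the table. Origin: centre of its underside.
- pod_blue: Fixed white control box, 84 (x) by 136 (y) by 35 mm high, with two blue round push buttons on top, 60 mm apart centre to centre along the box's own y (at y = +30 and -30 mm). Origin: centre of its underside; z up, turned up to 17 degrees about vertical. It stands in one of two places beside the track, the yellow one in the other.
- blue_mid (a point): Point midway between the two blue buttons at the height of their tops when up (57 mm above the table); its y axis is the line through both buttons.
- blue_a_top (a point): Centre of the top of the blue button at the box's +y end: a flat cap 28 mm across in a black collar 44 mm across and 12 mm high. The top stands 10 mm above the collar and 57 mm above the table; the point moves down with the button.
- blue_b_top (a point): The same for the blue button at the box's -y end.
- blue_a (a joint): Travel of the blue button at +y in m: 0 up, 0.006 fully down. It is sprung and comes up by itself: starts to move at 0.9 N and is fully down at 3 N (so 6 N for both).
- blue_b (a joint): The same for the blue button at -y.
- pod_yellow: A second white control box of the same sizes with two yellow buttons, for another machine: leave them alone. Origin and axes as for the blue one.
- yellow_a (a joint): Travel of the yellow button at the box's +y end, 0 up, 0.006 m down (not to be pressed).
- yellow_b (a joint): Travel of the yellow button at the box's -y end.
- bowl: Loose steel bowl, 96 mm across and 40 mm high, beyond the work (bystander). Origin: centre of its underside.
- flask: Loose white bottle with a blue cap, 44 mm across and 80 mm high, beyond the work (bystander). Origin: centre of its underside.
- brush: Loose cleaning brush 160 mm long lying on the table beyond the track (bystander). Origin on its underside.
There are look-alikes about, which are no part of the job. Leave any pink look-alike of the basket alone.

How it is judged:
On the way, in this order (a step that is already met when the one before it is completed fails the run):
1. the basket is home against the stop (within 6 mm) and at rest (y of basket in the frame of track above 0.061 m and linear speed of basket below 0.01 m/s), for 0.2 s.
2. both blue buttons are held at least 4.5 mm down together by the fingers for two seconds (value of joint each of blue_a, blue_b above 0.0045 m and contact force between the fingers and pod_blue above 1 N), for 1.9 s.
At the end, for the whole second after the job is handed in: The basket stands flat on the track within 6 mm of its stop and at rest, the canister stands upright in it, both blue buttons have been held down together for two seconds and are up again (within 1.5 mm), the yellow buttons are up, and bowl, flask and brush are within 15 mm of where they stood (all of step 1 and value of joint each of blue_a, blue_b, yellow_a, yellow_b below 0.0015 m and z of basket in the frame of track below 0.012 m and angle between canister's own z axis and vertical below 0.2 rad and z of canister in the frame of basket below 0.012 m and distance of each of bowl, flask, brush from where it was at the start of the episode below 0.015 m); the robot touches nothing.
It fails at once if a blue button is pressed before the basket is home (value of joint any of blue_a, blue_b above 0.003 m and y of basket in the frame of track below 0.059 m).
It fails at once if one blue button is pressed fully down while the other is still up ((value of joint blue_a above 0.005 m and value of joint blue_b below 0.001 m) or (value of joint blue_b above 0.005 m and value of joint blue_a below 0.001 m)).
It fails at once if a yellow button is pressed (value of joint any of yellow_a, yellow_b above 0.003 m).
It fails at once if the basket or its canister is lifted or tipped (z of basket in the frame of track above 0.021 m or angle between basket's own z axis and vertical above 0.15 rad or angle between canister's own z axis and vertical above 0.5 rad or z of canister in the frame of basket above 0.02 m).
It fails at once if a bystander is moved, lifted or knocked over (distance of any of bowl, flask, brush from where it was at the start of the episode above 0.015 m or angle between any of bowl, flask's own z axis and vertical above 0.5 rad).
It also fails if it takes over 51 s, if anything falls off the work surface, if the arm or the gripper's body presses on something with over 40 N, if the wrist force passes 120 N, or if a joint passes its speed limit or range.

### The arm

A 6-joint arm with a two-finger parallel gripper is mounted at the origin on the work surface. World frame = base frame: x ahead of the robot, y to its left, z up, the work surface at z = 0. Lengths are in m, angles in rad, forces in N, time in s.
With the tool pointing down it reaches from about 0.275 to 1 m from the base axis. Payload 8.4 kg.
Tool frame: the origin (TCP) lies at the centre of the arm's flange, where the gripper is bolted on; the fingertips stand 173 mm ahead of it and the grasp point (between the pads) lies bot.grasp_offset ahead of it (bot.grasp_offset is the distance from the TCP to the grasp point, in m); z points along the fingers, y is the line along which they close (so a half turn about z gives the same grasp; the last joint's range is limited). The gripper opens to 85 mm and grips with 20 to 120 N. Pads are 22 mm wide; open, the fingers measure 114 mm over their backs; the gripper's body (76 mm by 85 mm) begins 54 mm behind the grasp point. The pads swing forward as they close: fully open they stand 13 mm farther back than shut.
Start: joints at [1.232, 0.353, 1.633, -0, 1.155, -0.002], TCP at [0.207, 0.59, 0.405] pointing down, gripper open.
Joint ranges: [-2.63, 2.63], [-0.92, 2.1], [0.06, 2.66], [-1.3, 4.44], [0, 2.69], [-3.02, 3.02]. Speed limits (rad/s): [2.22, 2.22, 2.79, 3.14, 3.14, 3.14].

### API

Orientations are given as a rotation vector (axis times angle).
In Python, from station import bot gives the robot as it stands.
- The arm moves only by the shell command python3 -m jog 'ROWS' [FORCE]. ROWS is JSON, a list of rows, each a list of 3 entries, a list of its own where there are three numbers: the opening, from -1 (shut) to 1 (fully open), then the shift along the tool's x, y, z in cm, then the turn, a rotation vector about the tool's x, y, z in degrees. In form: [[hand, [x, y, z], [ax, ay, az]], ...]. A call has exactly 8 rows; each row shifts and turns the commanded pose from where the row before left it, along the tool's axes as they then stand; what a row does not reach is not made up. A row lasts 1/12 s, in which the tool goes at most 41.7 mm and 7.16 degrees, less where a joint would pass 70% of its speed; a pose out of reach is approached as far as the arm can. A call with a gripper value outside its range is refused whole. The fingers move at their own pace and stop on an object; FORCE is the grip in N (left out, the last holds). Time passes only in rows, so rows that do not move let the fingers close, or fill a call up. It gives the time, the measured TCP pose, the force, the opening and the grip force at its end, in the units of the state.
- bot.get_obs(): the state, without advancing time (a new reading comes with each control period).
- bot.get_image(name): name is "scene" or "top" or "wrist"; returns the picture (400x640x3 uint8, blue, green, red); there is no depth.
- bot.get_calibration(name): a dict with "fovy" (degrees; the focal length in pixels is half the picture's height over the tangent of half this angle, whatever the lens; pixels are square), "cx", "cy" (the principal point, pixels), "dist" ([k1, k2, p1, p2, k3] as OpenCV has them; the pictures are not rectified), "eye" and "orientation" of the camera in the world; the wrist camera has in their place "tool_from_camera" (4x4, takes a point from camera to tool coordinates, whose origin is the TCP and whose axes are the flange's). Camera axes: x right, y down, z forward; pixel columns grow to the right and rows downward; lengths in m; the calibration is good to about 2 mm. A picture is of the moment at which its call begins: read the wrist's pose just before it. get_calibration takes no time and is no camera call.
- bot.close_job(): hands the job in; it is judged then, once.
The state is a dict: "t": time; "q": joint angles; "joint_vel": joint speeds; "tau": joint torques, N m; "ee_pos": TCP position; "ee_rot": TCP orientation; "contact_force": force on the tool from outside, world axes, zero at the start; "torque": the same for the moment, N m; "opening": finger opening in m; "grip_force": force on a finger pad.
Only numpy, scipy, OpenCV 4.12 (cv2) and the standard library are available. Lean on these libraries where they do the work, as an engineer would, in place of code of your own. Each camera call takes 0.05 s, during which the arm holds its last target. There are 200 camera calls.

## Working session

There is one attempt and no reset: what is moved stays moved. The work goes in short steps, Python scripts to look and compute and a shell command to move; the robot and the scene stay as the last step left them, time stands still between calls to the robot, and variables do not carry over. Pictures are saved under pics/ and viewed, at most 10 in all, crops included, and the job is handed in when it is done.

```bash
mkdir -p pics; cat > h.py <<'E'
import numpy as np, cv2
from scipy.spatial.transform import Rotation as R
from station import bot
def cam(n):
    c=bot.get_calibration(n); f=200/np.tan(np.radians(c["fovy"])/2)
    K=np.array([[f,0,c["cx"]],[0,f,c["cy"]],[0,0,1]]); return c,K,np.array(c["dist"],float)
def pose(n,o=None):
    c,K,d=cam(n)
    if n=="wrist":
        T=np.array(c["tool_from_camera"]); o=o or bot.get_obs(); Rt=R.from_rotvec(o["ee_rot"]).as_matrix()
        return Rt@T[:3,:3], np.array(o["ee_pos"])+Rt@T[:3,3]
    q=np.array(c["orientation"],float)
    Rm=R.from_rotvec(q).as_matrix() if q.size==3 else (q if q.shape==(3,3) else R.from_quat(q).as_matrix())
    return Rm,np.array(c["eye"])
def ray(n,uv,o=None):
    c,K,d=cam(n); p=cv2.undistortPoints(np.array(uv,float).reshape(-1,1,2),K,d).reshape(-1,2)
    Rm,e=pose(n,o); return e,(np.c_[p,np.ones(len(p))]@Rm.T)
def onplane(n,uv,z,o=None):
    e,D=ray(n,uv,o); return e+D*((z-e[2])/D[:,2])[:,None]
def tri(n1,u1,n2,u2,o=None):
    e1,a=ray(n1,u1,o);e2,b=ray(n2,u2,o);out=[]
    for x,y in zip(a,b):
        s=np.linalg.lstsq(np.c_[x,-y],e2-e1,rcond=None)[0]
        p,q=e1+s[0]*x,e2+s[1]*y; out.append(np.r_[(p+q)/2,np.linalg.norm(p-q)])
    return np.array(out)
E
python3 - <<'E'
from h import *
for n in("scene","top"):
    print(bot.get_calibration(n)); cv2.imwrite(f"pics/{n}0.png",bot.get_image(n))
print(bot.get_calibration("wrist"),bot.grasp_offset); print(bot.get_obs())
E
```

```text
{'fovy': 43.6086373315094, 'cx': 315.253952788127, 'cy': 201.71361625233556, 'dist': array([-0.05724109,  0.        ,  0.        ,  0.        ,  0.        ]), 'eye': array([1.39976862, 0.1913808 , 0.9774892 ]), 'orientation': array([-1.53549148, -2.05484248,  0.79535955])}
{'fovy': 47.36561718968337, 'cx': 315.9416946884831, 'cy': 207.27751646710632, 'dist': array([-0.09752108,  0.        ,  0.        ,  0.        ,  0.        ]), 'eye': array([ 0.38918077, -0.04713658,  1.10130265]), 'orientation': array([-2.1398796 ,  2.10433296, -0.21945355])}
{'fovy': 66.9238173065219, 'cx': 322.5261870360935, 'cy': 198.54340830071465, 'dist': array([-0.05700799,  0.        ,  0.        ,  0.        ,  0.        ]), 'tool_from_camera': array([[-2.91656440e-04, -9.58779794e-01, -2.84149999e-01,
         7.22231174e-02],
       [ 9.99999922e-01, -3.55162392e-04,  1.71972931e-04,
        -7.45633623e-04],
       [-2.65803565e-04, -2.84149927e-01,  9.58779823e-01,
         3.09085345e-02],
       [ 0.00000000e+00,  0.00000000e+00,  0.00000000e+00,
         1.00000000e+00]])} 0.1547
{'t': 0.1, 'q': array([ 1.23158315e+00,  3.53607728e-01,  1.63405475e+00, -1.13823798e-05,
        1.15523142e+00, -2.35099437e-03]), 'joint_vel': array([ 0.00196506, -0.00076021, -0.00223981,  0.00020267,  0.001164  ,
        0.00022468]), 'tau': array([ 8.79263716e-04, -6.06363487e+01, -3.42817390e+01, -5.91148182e-05,
        3.93362759e-03, -6.13499992e-06]), 'ee_pos': array([0.20648194, 0.58968295, 0.40402076]), 'ee_rot': array([-5.26600958e-01, -3.09692860e+00,  2.01689456e-03]), 'contact_force': array([ 0.41446392, -0.84655783,  0.80172145]), 'torque': array([0.0392319 , 0.04238188, 0.04297675]), 'grip_force': 0.0, 'opening': 0.08517635046579324}
```

View pics/top0.png

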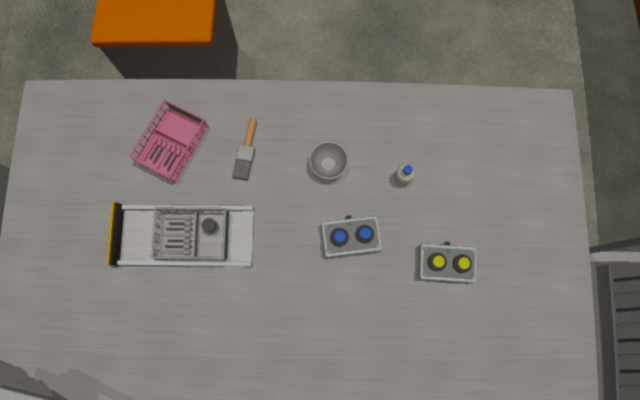

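View pics/scene0.png

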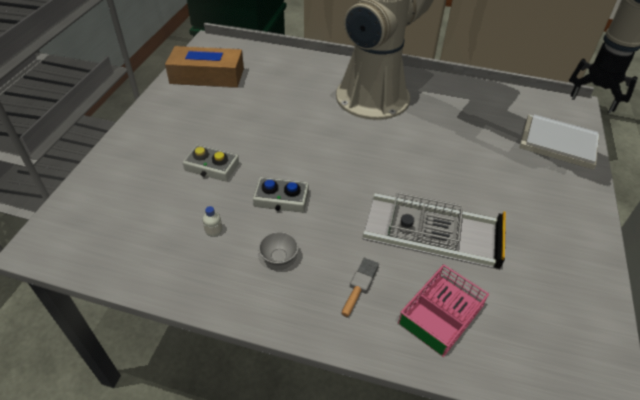

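The top view shows the track with its stop (black and yellow) at left, (115,235). The basket spans columns 153–227 with its green plate at about column 227 and the canister at (209,227). Blue buttons are at (340,237) and (366,234), yellow at (438,262) and (464,264). The scene view shows the blue buttons at (270,186) and (292,188).

```bash
python3 - <<'E'
from h import *
def blobs(img,lo,hi,amin=8):
    m=cv2.inRange(cv2.cvtColor(img,cv2.COLOR_BGR2HSV),lo,hi)
    n,l,s,c=cv2.connectedComponentsWithStats(m); return [(c[i].round(1),s[i]) for i in range(1,n) if s[i][4]>=amin]
I={n:cv2.imread(f"pics/{n}0.png") for n in("top","scene")}
for n in I:
    for k,lo,hi in(("blue",(105,120,60),(130,255,255)),("yel",(22,120,80),(33,255,255)),("green",(45,60,20),(85,255,255))):
        for c,s in blobs(I[n],lo,hi): print(n,k,c,s)
# basics on planes, top view
P=lambda uv,z: onplane("top",uv,z).round(4).tolist()
print("stop corners top z.046",P([(112,205),(112,264),(122,205),(118,264)],.046))
print("rails right ends",P([(252,207),(252,264)],.028), "left", P([(123,208),(120,262)],.028))
print("can",P([(209,227)],.052))
g=cv2.resize(I["top"][195:275,100:260],None,fx=5,fy=5,interpolation=cv2.INTER_CUBIC); cv2.imwrite("pics/c1.png",g)
E
```

```text
top blue [407.6 169.2] [404 165   8   9  53]
top blue [364.9 232.9] [359 227  13  12 110]
top blue [339.4 236. ] [334 231  12  11 111]
top yel [110.2 232.4] [107 202   8  63 199]
top yel [438.3 261. ] [432 255  13  13 130]
top yel [463.6 262.8] [458 257  12  13 127]
top green [184.6 113.1] [169 105  32  17  62]
top green [226.1 236.2] [225 213   3  45  77]
top green [350. 223.] [348 222   5   3  11]
top green [449.3 249.8] [448 248   4   4  12]
scene blue [203.8  55.5] [186  52  36   8 237]
scene blue [268.9 183.6] [264 180  11   9  75]
scene blue [291.6 186.3] [287 183  11   8  73]
scene blue [209.1 209.6] [206 207   7   6  36]
scene yel [199.4 150.7] [195 147  10   8  68]
scene yel [218.7 155.5] [214 152  11   8  69]
scene yel [503.2 236. ] [502 222   3  30  54]
scene green [206.9  13.4] [188   0  55  35 895]
scene green [274.1  17.4] [263   2  23  29 160]
scene green [283.  28.] [283  24   1   9   9]
scene green [250.6  27.1] [246  26  10   3  14]
scene green [204.7 163.7] [203 162   4   4  10]
scene green [278.5 197. ] [277 196   4   3  12]
scene green [422.1 334.8] [400 315  46  40 495]
stop corners top z.046 [[0.5965, 0.4339, 0.046], [0.4557, 0.42, 0.046], [0.5969, 0.4091, 0.046], [0.4561, 0.4054, 0.046]]
rails right ends [[0.6011, 0.098, 0.028], [0.4648, 0.0923, 0.028]] left [[0.593, 0.4136, 0.028], [0.4621, 0.4087, 0.028]]
can [[0.547, 0.1934, 0.052]]
```

View pics/c1.png

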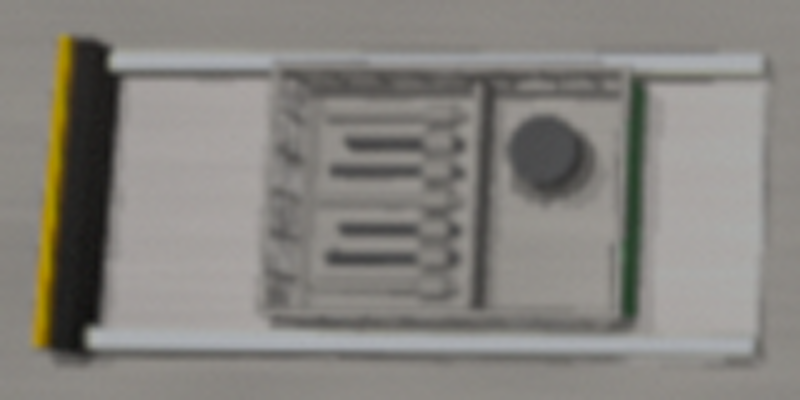

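```bash
python3 - <<'E'
from h import *
b=tri("top",[(339.4,236),(364.9,232.9),(438.3,261),(407.6,169.2)],"scene",[(268.9+22.7,183.6+2.7),(268.9,183.6),(218.7,155.5),(209.1,209.6)]); print("blueA,blueB,yelA,flaskcap\n",b.round(4))
A,B=b[0,:3],b[1,:3];d=A-B;print("sep",np.linalg.norm(d),"dir deg",np.degrees(np.arctan2(d[1],d[0])),"mid",(A+B)/2)
c=lambda x,y:(x/5+100-.4,y/5+195-.4)
for z in(.022,.028):
    p=onplane("top",[c(108,62),c(765,64),c(88,338),c(755,346)],z)
    for i in(0,2): print("rail ctr",z,p[i].round(4),p[i+1].round(4),np.degrees(np.arctan2(*(p[i]-p[i+1])[[1,0]])), np.linalg.norm(p[i]-p[i+1]))
    print(" gap",p[1]-p[3])
print("plate top outer edge",onplane("top",[c(645,85),c(634,315)],.053).round(4))
print("plate bottom/ right end",onplane("top",[c(765,75),c(755,345)],.006).round(4))
print("stop face top",onplane("top",[c(118,62),c(98,350)],.040).round(4))
# plate top across views: canister cap
E
python3 - <<'E'
import cv2; i=cv2.imread("pics/scene0.png"); cv2.imwrite("pics/c2.png",cv2.resize(i[185:275,355:515],None,fx=5,fy=5,interpolation=cv2.INTER_CUBIC))
E
```

```text
blueA,blueB,yelA,flaskcap
 [[ 0.5313 -0.1098  0.051   0.0022]
 [ 0.5395 -0.1694  0.0514  0.0019]
 [ 0.4762 -0.3399  0.0514  0.0026]
 [ 0.6885 -0.2683  0.0758  0.0014]]
sep 0.060119833496270376 dir deg 97.84926389886233 mid [ 0.53541167 -0.13961019  0.05120018]
rail ctr 0.022 [0.5966 0.421  0.022 ] [0.6014 0.0973 0.022 ] 90.84701186305995 0.32370971388389014
rail ctr 0.022 [0.4618 0.4181 0.022 ] [0.4657 0.0964 0.022 ] 90.68037209806691 0.32166943529072023
 gap [0.13571379 0.00085403 0.        ]
rail ctr 0.028 [0.5954 0.4184 0.028 ] [0.6002 0.0965 0.028 ] 90.84701186305992 0.3219101646188311
rail ctr 0.028 [0.4614 0.4155 0.028 ] [0.4652 0.0956 0.028 ] 90.68037209806691 0.31988122823037524
 gap [0.13495933 0.00084928 0.        ]
plate top outer edge [[0.5842 0.1491 0.053 ]
 [0.4765 0.1487 0.053 ]]
plate bottom/ right end [[0.599  0.0992 0.006 ]
 [0.4673 0.0986 0.006 ]]
stop face top [[0.5932 0.4082 0.04  ]
 [0.4551 0.405  0.04  ]]
```

View pics/c2.png

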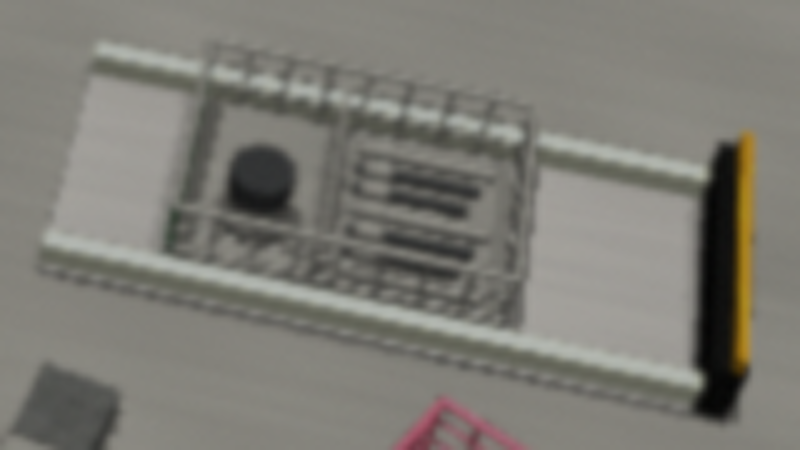

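Positions agree: the buttons measure 60 mm apart, and the basket face is at y≈0.149, x≈0.531. The crop shows the track with the canister upright at (262,180) and a clear gap before the stop. Next I go above the open end of the track.

```bash
python3 -m jog '[[0.1,[0,0,0],[0,0,7]],[0.1,[0,0,0],[0,0,7]],[0.1,[0,0,0],[0,0,7]],[0.1,[0,0,0],[0,0,7]],[0.1,[0,0,0],[0,0,7]],[0.1,[0,0,0],[0,0,7]],[0.1,[0,0,0],[0,0,7]],[0.1,[0,0,0],[0,0,7]]]' 20
python3 -m jog '[[0.1,[0,0,0],[0,0,7]],[0.1,[0,0,0],[0,0,7]],[0.1,[-3,2,0],[0,0,0]],[0.1,[-3,2,0],[0,0,0]],[0.1,[-3,2,0],[0,0,0]],[0.1,[-3,2,0],[0,0,0]],[0.1,[-3,2,0],[0,0,0]],[0.1,[-3,2,0],[0,0,0]]]'
python3 -m jog '[[0.1,[-3,2,0],[0,0,0]],[0.1,[-3,2,0],[0,0,0]],[0.1,[-3,2,0],[0,0,0]],[0.1,[-3,2,0],[0,0,0]],[0.1,[-3,2,0],[0,0,0]],[0.1,[-3,2,0],[0,0,0]],[0.1,[-3,2,0],[0,0,0]],[0.1,[-2,2,0],[0,0,0]]]'
```

```text
t: 0.77
ee_pos: [0.2065, 0.5898, 0.4042]
ee_rot: [1.926, 2.481, -0.001]
contact_force: [-0.2, -0.6, 0.2]
opening: 0.0472
grip_force: 0.0
t: 1.43
ee_pos: [0.3292, 0.4098, 0.4044]
ee_rot: [2.207, 2.235, -0.001]
contact_force: [1.6, 0.2, 0.1]
opening: 0.0469
grip_force: 0.0
t: 2.1
ee_pos: [0.492, 0.1808, 0.4045]
ee_rot: [2.209, 2.234, -0.002]
contact_force: [0.4, 0.3, 0.3]
opening: 0.0468
grip_force: 0.0
```

```bash
python3 -m jog '[[0.1,[-2.5,1,0],[0,0,0]],[0.1,[-2.5,1,0],[0,0,0]],[0.1,[-2,1,2],[0,0,0]],[0.1,[0,0.5,3],[0,0,0]],[0.1,[0,0,3],[0,0,0]],[0.1,[0,0,2],[0,0,0]],[0.1,[0,0,0],[0,0,0]],[0.1,[0,0,0],[0,0,0]]]'
python3 - <<'E'
from h import *
o=bot.get_obs(); cv2.imwrite("pics/w1.png",bot.get_image("wrist")); print(o["ee_pos"],o["ee_rot"])
E
```

```text
t: 2.77
ee_pos: [0.5271, 0.1137, 0.304]
ee_rot: [-2.207, -2.234, 0.004]
contact_force: [0.4, 0.9, 0.4]
opening: 0.0472
grip_force: 0.0
[0.52706407 0.11368661 0.3039672 ] [-2.20685292 -2.23380926  0.00355703]
```

View pics/w1.png

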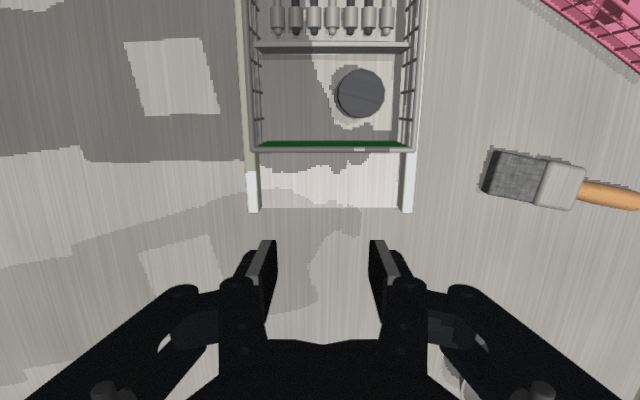

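The wrist view shows the green plate's rim at row 151, columns 249–415, the open end of the track at row 208, and the fingertips near columns 262 and 382.

```bash
python3 - <<'E'
from h import *
uv=[(249,151),(415,151)]
print("plate rim",[onplane("wrist",uv,z).round(4).tolist() for z in(.053,.056)])
print("track end",onplane("wrist",[(247,210),(413,210)],.022).round(4))
c=lambda x,y:(x/5+99.6,y/5+194.6)
print("tri rim",tri("top",[c(634,320),c(645,75)],"wrist",uv).round(4))
E
```

```text
plate rim [[[0.4731, 0.1556, 0.053], [0.5947, 0.1571, 0.053]], [[0.4738, 0.156, 0.056], [0.5938, 0.1575, 0.056]]]
track end [[0.4609 0.0994 0.022 ]
 [0.6076 0.1011 0.022 ]]
tri rim [[0.473  0.1524 0.044  0.0057]
 [0.5958 0.1539 0.0371 0.0078]]
```

```bash
python3 -m jog '[[0.1,[0,0.7,2],[0,0,0]],[0.1,[0,0,2],[0,0,0]],[0.1,[0,0,2],[0,0,0]],[0.1,[0,0,2],[0,0,0]],[0.1,[0,0,1.6],[0,0,0]],[0.1,[0,0,1],[0,0,0]],[0.1,[0,0,1],[0,0,0]],[0.1,[0,0,0],[0,0,0]]]'
python3 -m jog '[[0.1,[0.5,0,0],[0,0,0]],[0.1,[0.5,0,0],[0,0,0]],[0.1,[0.5,0,0],[0,0,0]],[0.1,[0.5,0,0],[0,0,0]],[0.1,[0.5,0,0],[0,0,0]],[0.1,[0.5,0,0],[0,0,0]],[0.1,[0.5,0,0],[0,0,0]],[0.1,[0.5,0,0],[0,0,0]]]'
```

```text
t: 3.48
ee_pos: [0.5345, 0.114, 0.1882]
ee_rot: [-2.207, -2.235, 0.001]
contact_force: [-1.3, -0.4, -0.6]
opening: 0.0471
grip_force: 0.0
t: 4.15
ee_pos: [0.534, 0.1539, 0.189]
ee_rot: [2.206, 2.235, -0.001]
contact_force: [0.6, -7.6, 4.9]
opening: 0.047
grip_force: 3.6
```

```bash
for i in 1; do python3 -m jog '[[0.1,[0.5,0,0],[0,0,0]],[0.1,[0.5,0,0],[0,0,0]],[0.1,[0.5,0,0],[0,0,0]],[0.1,[0.5,0,0],[0,0,0]],[0.1,[0.5,0,0],[0,0,0]],[0.1,[0.5,0,0],[0,0,0]],[0.1,[0.5,0,0],[0,0,0]],[0.1,[0.5,0,0],[0,0,0]]]'; done
python3 -m jog '[[0.1,[0.3,0,0],[0,0,0]],[0.1,[0.3,0,0],[0,0,0]],[0.1,[0.3,0,0],[0,0,0]],[0.1,[0.3,0,0],[0,0,0]],[0.1,[0.3,0,0],[0,0,0]],[0.1,[0.3,0,0],[0,0,0]],[0.1,[0.3,0,0],[0,0,0]],[0.1,[0.3,0,0],[0,0,0]]]'
```

```text
t: 4.82
ee_pos: [0.5334, 0.1937, 0.189]
ee_rot: [2.207, 2.235, -0.002]
contact_force: [-0.0, -6.8, 4.0]
opening: 0.0469
grip_force: 3.7
t: 5.48
ee_pos: [0.5331, 0.2175, 0.189]
ee_rot: [2.207, 2.235, -0.002]
contact_force: [0.0, -7.9, 5.4]
opening: 0.0466
grip_force: 3.8
```

```bash
python3 -m jog '[[0.1,[0.2,0,0],[0,0,0]],[0.1,[0.2,0,0],[0,0,0]],[0.1,[0.2,0,0],[0,0,0]],[0.1,[0.2,0,0],[0,0,0]],[0.1,[0.2,0,0],[0,0,0]],[0.1,[0.2,0,0],[0,0,0]],[0.1,[0,0,0],[0,0,0]],[0.1,[0,0,0],[0,0,0]]]'
python3 -m jog '[[0.1,[0.2,0,0],[0,0,0]],[0.1,[0.2,0,0],[0,0,0]],[0.1,[0.2,0,0],[0,0,0]],[0.1,[0,0,0],[0,0,0]],[0.1,[0,0,0],[0,0,0]],[0.1,[0,0,0],[0,0,0]],[0.1,[0,0,0],[0,0,0]],[0.1,[0,0,0],[0,0,0]]]'
python3 -m jog '[[0.1,[0.2,0,0],[0,0,0]],[0.1,[0.2,0,0],[0,0,0]],[0.1,[0,0,0],[0,0,0]],[0.1,[0,0,0],[0,0,0]],[0.1,[0,0,0],[0,0,0]],[0.1,[0,0,0],[0,0,0]],[0.1,[0,0,0],[0,0,0]],[0.1,[0,0,0],[0,0,0]]]'
```

```text
t: 6.15
ee_pos: [0.5329, 0.2297, 0.1889]
ee_rot: [2.207, 2.235, -0.001]
contact_force: [0.4, -4.8, 3.9]
opening: 0.0472
grip_force: 2.5
t: 6.82
ee_pos: [0.5328, 0.2357, 0.1888]
ee_rot: [2.207, 2.235, -0.001]
contact_force: [-0.4, -5.5, 4.2]
opening: 0.0473
grip_force: 2.5
t: 7.48
ee_pos: [0.5328, 0.239, 0.1888]
ee_rot: [2.207, 2.235, -0.002]
contact_force: [0.5, -11.2, 5.3]
opening: 0.047
grip_force: 5.4
```

```bash
python3 -m jog '[[0.1,[0.2,0,0],[0,0,0]],[0.1,[0.1,0,0],[0,0,0]],[0.1,[0,0,0],[0,0,0]],[0.1,[0,0,0],[0,0,0]],[0.1,[0,0,0],[0,0,0]],[0.1,[0,0,0],[0,0,0]],[0.1,[0,0,0],[0,0,0]],[0.1,[0,0,0],[0,0,0]]]'
python3 - <<'E'
from h import *
w=bot.get_image("wrist"); t=bot.get_image("top")[190:280,90:260]
cv2.imwrite("pics/w2.png",np.vstack([cv2.resize(w,(512,320)),cv2.resize(t,(512,271),interpolation=cv2.INTER_CUBIC)]))
E
```

```text
t: 8.15
ee_pos: [0.5329, 0.2398, 0.1888]
ee_rot: [2.205, 2.234, -0.007]
contact_force: [3.9, -30.2, 10.0]
opening: 0.047
grip_force: 14.6
```

View pics/w2.png

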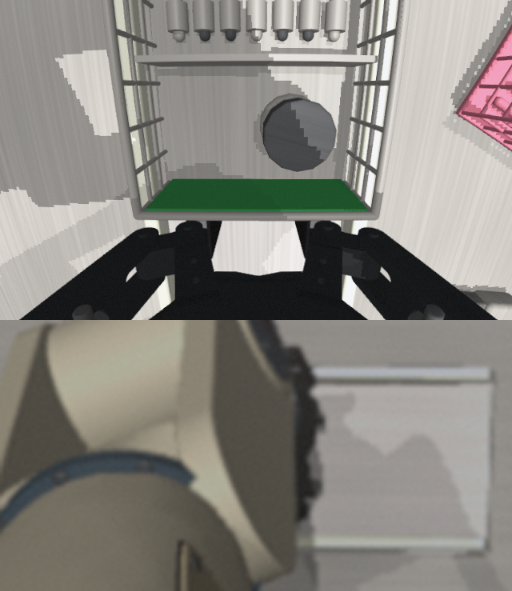

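Home: the force rose to 30 N with no more motion. The wrist view shows the canister upright and the fingers on the green plate. I back off, rise, and go over the blue pod.

```bash
python3 -m jog '[[0.1,[-0.5,0,0],[0,0,0]],[0.1,[-1,0,0],[0,0,0]],[0.1,[-1.5,0,0],[0,0,0]],[0.1,[-1,0,-2],[0,0,0]],[0.1,[0,0,-4],[0,0,0]],[0.1,[0,0,-4],[0,0,0]],[0.1,[-2,0,-1],[0,0,0]],[0.1,[-3,0,0],[0,0,0]]]'
python3 -m jog '[[0.1,[-3.5,0,0],[0,0,0]],[0.1,[-3.5,0,0],[0,0,0]],[0.1,[-3.5,0,0],[0,0,0]],[0.1,[-3.5,0,0],[0,0,0]],[0.1,[-3.5,0,0],[0,0,0]],[0.1,[-3.5,0,0],[0,0,0]],[0.1,[-3.5,0,0],[0,0,0]],[0.1,[-3.5,0,0],[0,0,0]]]'
python3 -m jog '[[0.1,[0,0,0],[0,0,6.9]],[0.1,[0,0,0],[0,0,6.9]],[0.1,[0,0,0],[0,0,6.9]],[0.1,[0,0,0],[0,0,6.9]],[0.1,[0,0,0],[0,0,6.9]],[0.1,[0,0,0],[0,0,6.9]],[0.1,[0,0,0],[0,0,6.9]],[0.1,[0,0,0],[0,0,6.9]]]'
python3 -m jog '[[0.1,[0,0,0],[0,0,6.9]],[0.1,[0,0,0],[0,0,6.9]],[0.1,[0,0,0],[0,0,6.9]],[0.1,[0,0,0],[0,0,6.9]],[0.1,[0,0,0],[0,0,0]],[0.1,[0,0,0],[0,0,0]],[0.1,[0,0,0],[0,0,0]],[0.1,[0,0,0],[0,0,0]]]'
python3 - <<'E'
from h import *
o=bot.get_obs(); cv2.imwrite("pics/w3.png",bot.get_image("wrist"))
cv2.imwrite("pics/top3.png",bot.get_image("top")); cv2.imwrite("pics/scene3.png",bot.get_image("scene"))
i=cv2.imread("pics/w3.png"); m=cv2.inRange(cv2.cvtColor(i,cv2.COLOR_BGR2HSV),(105,120,60),(130,255,255))
n,l,s,c=cv2.connectedComponentsWithStats(m)
Rt=R.from_rotvec(o["ee_rot"]).as_matrix(); print("toolx",Rt[:,0],"tooly",Rt[:,1])
for k in range(1,n):
    if s[k][4]>100: print(c[k],s[k],onplane("wrist",[c[k]],.056,o).round(4))
t=cv2.resize(cv2.imread("pics/scene3.png")[185:275,355:515],(640,360),interpolation=cv2.INTER_CUBIC)
cv2.imwrite("pics/c3.png",np.vstack([cv2.resize(i,(360,225)), cv2.resize(t,(360,202))]))
E
```

```text
t: 8.92
ee_pos: [0.5353, 0.1537, 0.3026]
ee_rot: [2.203, 2.235, 0.011]
contact_force: [0.1, -0.6, 0.1]
opening: 0.0467
grip_force: 0.0
t: 9.58
ee_pos: [0.5366, -0.1292, 0.2986]
ee_rot: [-2.208, -2.235, -0.001]
contact_force: [0.4, 0.0, -0.1]
opening: 0.0466
grip_force: 0.0
t: 10.25
ee_pos: [0.5369, -0.1275, 0.2985]
ee_rot: [-2.995, -0.949, 0.0]
contact_force: [-0.8, 0.0, -0.6]
opening: 0.047
grip_force: 0.0
t: 10.92
ee_pos: [0.5373, -0.1272, 0.2986]
ee_rot: [-3.134, -0.221, -0.0]
contact_force: [0.5, 0.4, -0.3]
opening: 0.0469
grip_force: 0.0
toolx [9.90113009e-01 1.40271984e-01 2.76591220e-05] tooly [ 1.40271986e-01 -9.90113005e-01 -8.93551594e-05]
[586.98451178  18.9037037 ] [ 563    0   49   39 1485] [[ 0.6939 -0.2825  0.056 ]]
[299.13432836 214.62406716] [ 281  196   37   38 1072] [[ 0.5318 -0.111   0.056 ]]
[378.44990893 215.06010929] [ 360  196   38   38 1098] [[ 0.5397 -0.1695  0.056 ]]
```

View pics/c3.png

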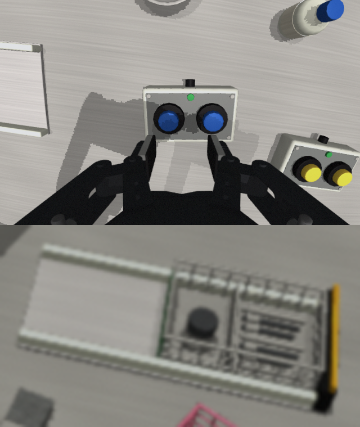

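Basket is against the stop with the canister upright. The blue buttons are at wrist pixels (299,215) and (378,215), and their height and spacing agree with the earlier measurement. Now I centre and descend.

```bash
python3 -m jog '[[0.1,[-0.3,1.3,0],[0,0,0]],[0.1,[0,0,1.5],[0,0,0]],[0.1,[0,0,1.5],[0,0,0]],[0.1,[0,0,1.5],[0,0,0]],[0.1,[0,0,1],[0,0,0]],[0.1,[0,0,0.5],[0,0,0]],[0.1,[0,0,0],[0,0,0]],[0.1,[0,0,0],[0,0,0]]]'
python3 -m jog '[[0.1,[0,0,0.1],[0,0,0]],[0.1,[0,0,0.1],[0,0,0]],[0.1,[0,0,0.1],[0,0,0]],[0.1,[0,0,0.1],[0,0,0]],[0.1,[0,0,0.1],[0,0,0]],[0.1,[0,0,0.1],[0,0,0]],[0.1,[0,0,0],[0,0,0]],[0.1,[0,0,0],[0,0,0]]]'
```

```text
t: 11.73
ee_pos: [0.5363, -0.1406, 0.2388]
ee_rot: [3.134, 0.217, -0.0]
contact_force: [0.6, -0.7, 0.9]
opening: 0.047
grip_force: 0.0
t: 12.4
ee_pos: [0.5361, -0.1404, 0.2326]
ee_rot: [-3.134, -0.217, 0.0]
contact_force: [-0.3, 0.5, 0.3]
opening: 0.0466
grip_force: 0.0
```

```bash
python3 -m jog '[[0.1,[0,0,0.1],[0,0,0]],[0.1,[0,0,0.1],[0,0,0]],[0.1,[0,0,0.1],[0,0,0]],[0.1,[0,0,0.1],[0,0,0]],[0.1,[0,0,0],[0,0,0]],[0.1,[0,0,0],[0,0,0]],[0.1,[0,0,0],[0,0,0]],[0.1,[0,0,0],[0,0,0]]]'
python3 - <<'E'
from h import *
cv2.imwrite("pics/w4.png",bot.get_image("wrist"))
E
```

```text
t: 13.07
ee_pos: [0.5362, -0.1404, 0.2287]
ee_rot: [3.134, 0.216, 0.0]
contact_force: [0.1, 0.6, -0.4]
opening: 0.0469
grip_force: 0.0
```

View pics/w4.png

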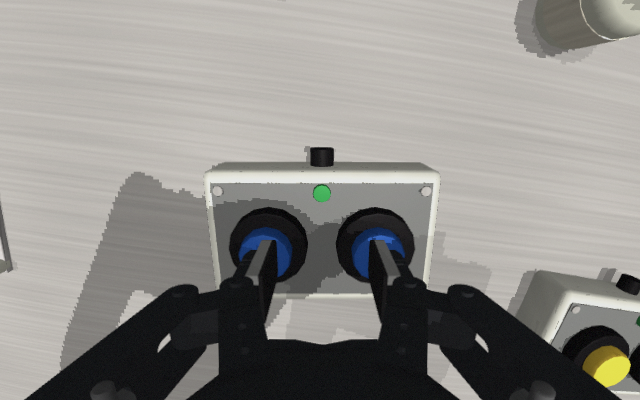

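Both fingertips stand over the blue caps, at about (265,250) and (382,250). I press on.

```bash
python3 -m jog '[[0.1,[0,0,0.1],[0,0,0]],[0.1,[0,0,0.1],[0,0,0]],[0.1,[0,0,0.1],[0,0,0]],[0.1,[0,0,0.1],[0,0,0]],[0.1,[0,0,0],[0,0,0]],[0.1,[0,0,0],[0,0,0]],[0.1,[0,0,0],[0,0,0]],[0.1,[0,0,0],[0,0,0]]]'
python3 -m jog '[[0.1,[0,0,0.1],[0,0,0]],[0.1,[0,0,0.1],[0,0,0]],[0.1,[0,0,0.1],[0,0,0]],[0.1,[0,0,0],[0,0,0]],[0.1,[0,0,0],[0,0,0]],[0.1,[0,0,0],[0,0,0]],[0.1,[0,0,0],[0,0,0]],[0.1,[0,0,0],[0,0,0]]]'
```

```text
t: 13.78
ee_pos: [0.5363, -0.1404, 0.2248]
ee_rot: [3.134, 0.216, 0.0]
contact_force: [0.2, -0.7, 4.2]
opening: 0.0472
grip_force: 1.8
t: 14.45
ee_pos: [0.5363, -0.1404, 0.2219]
ee_rot: [3.134, 0.217, 0.0]
contact_force: [-1.3, 0.3, 6.5]
opening: 0.0472
grip_force: 3.7
```

```bash
python3 -m jog '[[0.1,[0,0,0.1],[0,0,0]],[0.1,[0,0,0.1],[0,0,0]],[0.1,[0,0,0],[0,0,0]],[0.1,[0,0,0],[0,0,0]],[0.1,[0,0,0],[0,0,0]],[0.1,[0,0,0],[0,0,0]],[0.1,[0,0,0],[0,0,0]],[0.1,[0,0,0],[0,0,0]]]'
```

```text
t: 15.12
ee_pos: [0.5363, -0.1404, 0.2216]
ee_rot: [3.134, 0.217, 0.001]
contact_force: [-7.8, 2.5, 28.2]
opening: 0.047
grip_force: 14.7
```

Both are bottomed at 28 N. I hold for 2.7 s, then release.

```bash
for i in 1; do python3 -m jog '[[0.1,[0,0,0],[0,0,0]],[0.1,[0,0,0],[0,0,0]],[0.1,[0,0,0],[0,0,0]],[0.1,[0,0,0],[0,0,0]],[0.1,[0,0,0],[0,0,0]],[0.1,[0,0,0],[0,0,0]],[0.1,[0,0,0],[0,0,0]],[0.1,[0,0,0],[0,0,0]]]'; done
python3 -m jog '[[0.1,[0,0,0],[0,0,0]],[0.1,[0,0,0],[0,0,0]],[0.1,[0,0,0],[0,0,0]],[0.1,[0,0,0],[0,0,0]],[0.1,[0,0,0],[0,0,0]],[0.1,[0,0,0],[0,0,0]],[0.1,[0,0,0],[0,0,0]],[0.1,[0,0,0],[0,0,0]]]'
python3 -m jog '[[0.1,[0,0,0],[0,0,0]],[0.1,[0,0,0],[0,0,0]],[0.1,[0,0,0],[0,0,0]],[0.1,[0,0,0],[0,0,0]],[0.1,[0,0,0],[0,0,0]],[0.1,[0,0,0],[0,0,0]],[0.1,[0,0,0],[0,0,0]],[0.1,[0,0,0],[0,0,0]]]'
python3 -m jog '[[0.1,[0,0,0],[0,0,0]],[0.1,[0,0,0],[0,0,0]],[0.1,[0,0,0],[0,0,0]],[0.1,[0,0,0],[0,0,0]],[0.1,[0,0,0],[0,0,0]],[0.1,[0,0,0],[0,0,0]],[0.1,[0,0,0],[0,0,0]],[0.1,[0,0,0],[0,0,0]]]'
python3 -m jog '[[0.1,[0,0,-0.3],[0,0,0]],[0.1,[0,0,-0.3],[0,0,0]],[0.1,[0,0,-0.5],[0,0,0]],[0.1,[0,0,-1],[0,0,0]],[0.1,[0,0,-2],[0,0,0]],[0.1,[0,0,-2],[0,0,0]],[0.1,[0,0,-2],[0,0,0]],[0.1,[0,0,0],[0,0,0]]]'
python3 - <<'E'
from h import *
a=cv2.resize(bot.get_image("wrist"),(480,300)); b=cv2.resize(bot.get_image("scene")[150:290,180:520],(480,198),interpolation=cv2.INTER_CUBIC)
cv2.imwrite("pics/w5.png",np.vstack([a,b]))
E
```

```text
t: 15.78
ee_pos: [0.5363, -0.1405, 0.2216]
ee_rot: [3.134, 0.217, 0.001]
contact_force: [-7.8, 1.9, 30.4]
opening: 0.0472
grip_force: 14.7
t: 16.45
ee_pos: [0.5363, -0.1405, 0.2216]
ee_rot: [3.134, 0.216, 0.001]
contact_force: [-7.4, 1.7, 29.0]
opening: 0.0472
grip_force: 14.7
t: 17.12
ee_pos: [0.5364, -0.1404, 0.2216]
ee_rot: [3.134, 0.216, 0.001]
contact_force: [-7.7, 2.1, 30.0]
opening: 0.047
grip_force: 14.7
t: 17.78
ee_pos: [0.5363, -0.1404, 0.2216]
ee_rot: [3.134, 0.216, 0.001]
contact_force: [-7.6, 0.6, 29.8]
opening: 0.0471
grip_force: 14.7
t: 18.45
ee_pos: [0.5373, -0.1407, 0.3044]
ee_rot: [3.133, 0.216, 0.007]
contact_force: [1.7, -0.2, -0.0]
opening: 0.0469
grip_force: 0.0
```

View pics/w5.png

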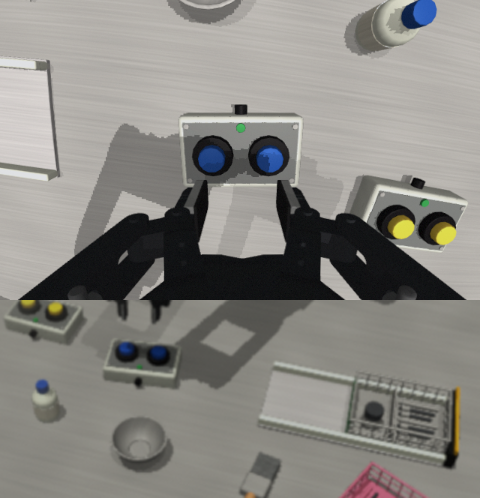

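Both buttons are up again, the basket is at the stop with its canister standing, and the bystanders are in place.

```bash
python3 -c "
from station import bot
print(bot.close_job())"
```

```text
the job is handed in; nothing more can be done
None
```

The job is handed in, verdict not shown: I pushed the basket home against the stop with the canister still standing, pressed both blue buttons fully down together for over 2 s, let them come up again, and left everything else alone.

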